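# Build up the sample-pot tower on its stand

## Task

Stack the clean white sample pots on the round dark stand, one after another from the bottom up: the wide pot into the stand's seat, the middle pot on it, the narrow pot on that, and last the knobbed lid, each fully home on the one below so that it closes its mouth and the tower stands straight. Set the pieces down without dropping them, let go of the finished tower, and leave the timer, the salt shaker and the mug where they stand.

Things in the scene. Friction and masses are not known exactly. Their poses are not given: they have to be found in the camera images.
- stand: Round dark steel stand, fixed to the table: plate 100 mm across, a low wire lug at either side (126 mm over them, along its y). Seat floor 6 mm above the table, inside a flared ring 74 mm wide inside at the floor and 86 mm at its upper edge, 14 mm above the table. Origin: centre of its underside, on the table; z up.
- wide_pot: Widest pot: white enamel, open on top, straight wall 66 mm across outside, 60 mm inside, 46 mm high, flat foot, no collar. 0.13 to 0.25 kg. Seated in the stand its origin is 6 mm above the stand's. Origin: centre of its underside; z up along its axis.
- middle_pot: White enamel pot, open on top, rim 46 mm above its foot. From below: tapered plug 8 mm high (42 mm across at foot, 54 at top), collar 68 mm across from 8 to 12 mm, then straight body 50 mm across outside, 44 inside. 0.09 to 0.18 kg. Seated: plug in the wide pot's mouth, collar on its rim, origin 38 mm above the wide pot's. Origin: centre of the underside; z up along its axis.
- narrow_pot: White enamel pot, open on top, rim 46 mm above its foot. From below: tapered plug 8 mm high (28 mm across at foot, 38 at top), collar 52 mm across from 8 to 12 mm, then straight body 35 mm across outside, 29 inside. 0.06 to 0.13 kg. Seated on the middle pot its origin is 38 mm above that pot's. Origin: centre of the underside; z up along its axis.
- lid: White enamel lid. From below: tapered plug 7 mm high (17 mm across at foot, 23 at top), disc 37 mm across from 7 to 11 mm, thin neck, round knob 16 mm across from 15 to 38 mm (grasp it from above). It stands upright on its plug. 0.03 to 0.07 kg. Seated on the narrow pot its origin is 39 mm above that pot's. Origin: centre of the underside; z up along its axis.
- timer: Bystander: wind-up kitchen timer with ribbed top, 66 mm across, 57 mm high, loose. Origin: centre of its underside.
- salt_shaker: Bystander: salt shaker, 44 mm across, 90 mm high, loose. Origin: centre of its underside.
- mug: Bystander: spotted mug, 82 x 114 x 91 mm, loose; its handle is on its own -y side. Origin: centre of the underside of its 82 x 114 mm outline (the bowl's axis lies 17 mm from it to its +y).
Not all that is in view belongs to the job. What is shaped like the lid but orange is not meant.

How it is judged:
By the outcome, as a careful person would: the job done as asked, in the order asked, and still so for the second after the job is handed in, with the robot touching nothing.
It also fails if it takes over 104 s, if anything falls off the work surface, if the arm or the gripper's body presses on something with over 40 N, if the wrist force passes 120 N, or if a joint passes its speed limit or range.

## Robot

A 6-joint arm with a two-finger parallel gripper is mounted at the origin on a cart in front of the work surface, level with it; the furniture and walls round the work are solid. World frame = base frame: x ahead of the robot, y to its left, z up, the work surface at z = 0. Lengths are in mm, angles in rad, forces in N, time in s.
With the tool pointing down it reaches from about 350 to 775 mm from the base axis. Payload 7.3 kg.
Tool frame: the origin (TCP) lies at the very end of the fingers, on their centre line; the grasp point (between the pads) lies 19 mm behind it; z points along the fingers, y is the line along which they close (so a half turn about z gives the same grasp; the last joint's range is limited). The gripper opens to 92 mm and grips with 3 to 60 N. Pads are 19 mm wide; open, the fingers measure 130 mm over their backs; the gripper's body (75 mm by 190 mm) begins 47 mm behind the grasp point.
Start: joints at [0.998, 0.342, 1.524, -0, 1.275, -0.146], TCP at [217.317, 477.931, 226.741] pointing down, gripper open.
Joint ranges: [-2.53, 2.53], [-0.77, 2.02], [0.04, 2.7], [-1, 4.14], [0.28, 2.66], [-3.11, 3.11]. Speed limits (rad/s): [2.57, 2.57, 3.14, 3.14, 3.14, 3.14].

## Interface

Orientations are given as [roll, pitch, yaw] about the fixed x, y, z axes, in that order (R = Rz(yaw) Ry(pitch) Rx(roll)).
In Python, from plant import get_obs, vision, workorder gives the robot as it stands.
- The arm moves only by the shell command python3 -m pendant 'ROWS' [OPENING]. ROWS is a JSON object of lists of equal length, an entry for each row: "dp": the shift along the tool's x, y, z in m, a list of three; "rotation": the turn, a rotation vector about the tool's x, y, z in rad, a list of three. A call has 1 to 8 rows; each row is the pose to reach, as a shift and turn from the pose commanded when the call began, along the tool's axes at that moment; what a row does not reach only later rows make up. A row lasts 1/8 s, in which the tool goes at most 62.5 mm and 10.7 degrees, less where a joint would pass 70% of its speed; a pose out of reach is approached as far as the arm can. A call with a gripper value outside its range is refused whole. OPENING is the finger opening in m, from 0 to 0.0918, set as the call begins (- or left out, the last holds). The fingers move at their own pace and stop on an object; the grip force is fixed at half the most. Time passes only in rows, so rows that repeat a pose let the fingers close. It gives the time, the measured TCP pose, the force, the opening and the grip force at its end, in the units of the state.
- get_obs(): the state, without advancing time (a new reading comes with each control period).
- vision.capture(name): name is "scene" or "side" or "wrist"; returns a dict with "pixels" (420x560x3 uint8, red, green, blue), "vfov" (degrees; the focal length in pixels is half the picture's height over the tangent of half this angle, whatever the lens; pixels are square), "cx", "cy" (the principal point, pixels), "pose" (4x4, takes a point from camera to world coordinates); the wrist camera has in their place "T_tool_cam" (4x4, takes a point from camera to tool coordinates, whose origin is the TCP and whose axes are the flange's). Camera axes: x right, y up, looking along -z (the intrinsics and any distortion apply to the point x, -y, -z); pixel columns grow to the right and rows downward; lengths in mm; the calibration is good to about 2 mm. A picture is of the moment at which its call begins: read the wrist's pose just before it. There is no depth.
- workorder.close_job(): hands the job in; it is judged then, once.
The state is a dict: "time": time; "joint_positions": joint angles; "dq": joint speeds; "tau": joint torques, N m; "tool_pos": TCP position; "tcp_rot": TCP orientation; "contact_force": force on the tool from outside, world axes, zero at the start; "moment": the same for the moment, N m; "grip_width": finger opening in mm; "finger_force": force on a finger pad.
Only numpy, scipy, OpenCV 4.12 (cv2) and the standard library are available. Lean on these libraries where they do the work, as an engineer would, in place of code of your own. Each camera call takes 0.05 s, during which the arm holds its last target. There are 200 camera calls.

## Working session

There is one attempt and no reset: what is moved stays moved. The work goes in short steps, Python scripts to look and compute and a shell command to move; the robot and the scene stay as the last step left them, time stands still between calls to the robot, and variables do not carry over. Pictures are saved under pics/ and viewed, at most 14 in all, crops included, and the job is handed in when it is done.

```bash
mkdir -p pics; ls
python3 - <<'E'
from plant import get_obs, vision
import cv2,numpy as np
o=get_obs();print(o)
for n in ["scene","side","wrist"]:
    c=vision.capture(n);cv2.imwrite(f"pics/{n}0.png",c["pixels"][:,:,::-1])
    print({k:(v.tolist() if hasattr(v,'tolist') else v) for k,v in c.items() if k!="pixels"})
E
```

```text
pics
{'time': 0.0, 'joint_positions': array([ 9.97975150e-01,  3.42686674e-01,  1.52499465e+00,  1.09273180e-05,
        1.27542424e+00, -1.46014816e-01]), 'dq': array([-0.00139662, -0.00055207, -0.00045072,  0.0003338 ,  0.00054766,
       -0.00032744]), 'tau': array([-2.17952487e-05, -4.31239700e+01, -2.44218493e+01,  7.19089690e-02,
        5.59267402e-02, -9.50873232e-05]), 'tool_pos': array([217.0940461 , 477.56710765, 226.07149264]), 'tcp_rot': array([-3.14009737e+00, -2.30460340e-04,  2.71478293e+00]), 'contact_force': array([-0.49935959, -0.17505361, -0.41822022]), 'moment': array([-0.00687884, -0.00678095, -0.02770178]), 'finger_force': 0.0, 'grip_width': 91.92471429572268}
{'vfov': 56.156762878535396, 'cx': 279.0101705312352, 'cy': 211.53502129292718, 'pose': [[-0.9090374026271961, 0.27841161766551464, -0.310061238747561, 308.512761159213], [-0.4164862220180053, -0.6316319956570973, 0.6538962065430579, 560.2132836626154], [-0.013792298357037455, 0.7235523431038724, 0.6901317115557917, 638.419141418726], [0.0, 0.0, 0.0, 1.0]]}
{'vfov': 44.11517011074303, 'cx': 274.99912934153065, 'cy': 207.8516998210491, 'pose': [[-0.8631403137507405, 0.4165555360496573, -0.28542999871186564, 161.93840524820033], [-0.5048729357115973, -0.7011503476928388, 0.5034794024745844, 746.8857493620293], [0.009597789548970549, 0.5786792508087653, 0.8154987474663463, 1242.815411735748], [0.0, 0.0, 0.0, 1.0]]}
{'vfov': 61.744667284288, 'cx': 276.501069934736, 'cy': 209.11775820322254, 'T_tool_cam': [[0.0006751696342416004, 0.9685232931429689, 0.24892202551293358, 65.83859855626662], [0.9999994056981371, -0.0008669967170842776, 0.0006609992918414722, 0.44581284255407194], [0.000856007789829232, 0.24892143129146013, -0.9685233029176289, -159.83443521283644], [0.0, 0.0, 0.0, 1.0]]}
```

View pics/scene0.png

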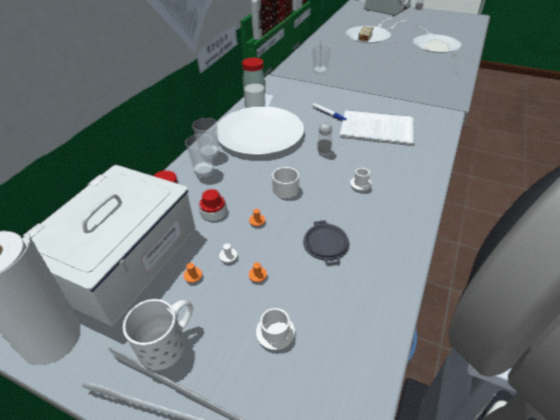

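View pics/side0.png

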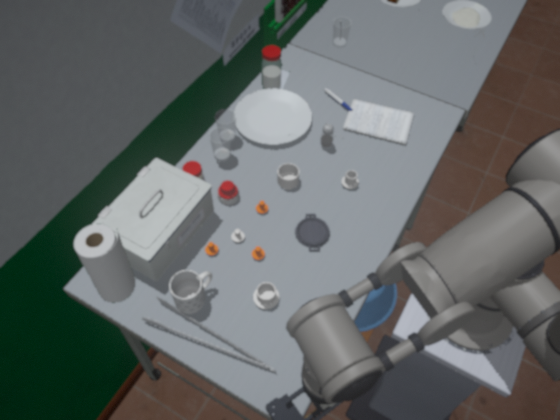

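The scene view shows the wide pot (286,182), narrow pot (361,179), middle pot (276,328), white lid (228,253) and stand (326,240). The salt shaker is at (325,138), the timer at (212,205) and the mug at (158,333). The side view shows the same layout. Next I'll crop the pieces for precise measuring.

```bash
cat > h.py <<'E'
import numpy as np,cv2
from plant import get_obs,vision
from scipy.spatial.transform import Rotation as R
def cam(name):
    o=get_obs();c=vision.capture(name)
    if name=="wrist":
        T=np.eye(4);T[:3,:3]=R.from_euler('xyz',o["tcp_rot"]).as_matrix();T[:3,3]=o["tool_pos"]
        c["pose"]=T@c["T_tool_cam"]
    return c
def ray(c,u,v,z):
    f=c["pixels"].shape[0]/2/np.tan(np.radians(c["vfov"]/2));P=np.asarray(c["pose"])
    d=P[:3,:3]@np.array([(u-c["cx"])/f,-(v-c["cy"])/f,-1.])
    return P[:3,3]+d*(z-P[2,3])/d[2]
def proj(c,p):
    f=c["pixels"].shape[0]/2/np.tan(np.radians(c["vfov"]/2));P=np.asarray(c["pose"])
    q=P[:3,:3].T@(np.asarray(p,float)-P[:3,3]);return c["cx"]+f*q[0]/-q[2],c["cy"]+f*q[1]/q[2]
E
python3 - <<'E'
from h import *
S={"scene":dict(wide=(286,182),mid=(276,328),nar=(361,179),lid=(228,253),stand=(326,240)),
"side":dict(wide=(288,177),mid=(265,295),nar=(350,180),lid=(238,236),stand=(312,232))}
rows=[]
for n,d in S.items():
    c=cam(n);im=c["pixels"][:,:,::-1];r=[]
    for k,(u,v) in d.items():
        t=cv2.resize(im[v-30:v+30,u-26:u+27],None,fx=3,fy=3,interpolation=cv2.INTER_CUBIC)
        for i in range(0,60,10):cv2.putText(t,str(v-30+i),(0,i*3+4),0,.3,(0,0,255));
        for i in range(0,50,10):cv2.putText(t,str(u-26+i),(i*3-5,178),0,.3,(0,0,255))
        r.append(t)
        print(n,k,[np.round(ray(c,u,v,z)[:2]) for z in (25,)])
    rows.append(np.hstack(r))
cv2.imwrite("pics/crops.png",np.vstack(rows)[:,:800])
E
```

```text
scene wide [array([ 612., -123.])]
scene mid [array([468., 246.])]
scene nar [array([ 448., -208.])]
scene lid [array([628., 132.])]
scene stand [array([458.,  18.])]
side wide [array([ 612., -123.])]
side mid [array([471., 246.])]
side nar [array([ 446., -208.])]
side lid [array([628., 130.])]
side stand [array([458.,  14.])]
```

View pics/crops.png

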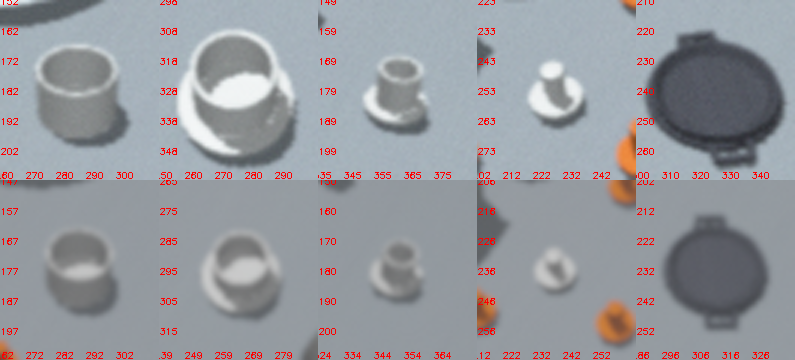

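View pics/wrist0.png

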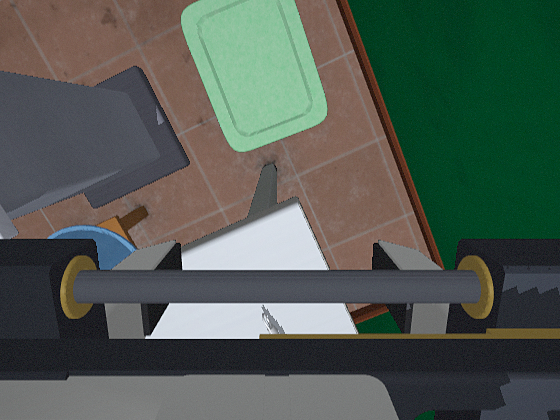

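The crops show the rim ellipses clearly. In the scene view the centres are wide (285.7,175.7), middle (275.2,320.2), narrow (362.5,172.2), lid knob top (227,246) and stand ring (326.2,242).

Run:
```python
from h import *
A={"scene":dict(wide=(285.7,175.7,46),mid=(275.2,320.2,46),nar=(362.5,172.2,46),lid=(227,246,38),stand=(326.2,242,14),lug1=(319,223,8),lug2=(333,262,8),or1=(193,275,8),or2=(257,273,8),or3=(257,219,8),timer=(212,205,40),salt=(325,138,45),mug=(158,333,45),mughandle=(183,312,45),boxcorner=(195,220,0),boxtop=(187,185,150)),
"side":dict(wide=(288.8,172.2,46),mid=(266.2,291,46),nar=(351.2,174.3,46),lid=(237.7,230.7,38),stand=(313,232.5,14))}
for n,d in A.items():
    c=cam(n)
    for k,(u,v,z) in d.items(): print(n,k,np.round(ray(c,u,v,z)[:2],1))
```

```text
scene wide [ 612.  -121.4]
scene mid [469.7 243.6]
scene nar [ 447.  -208.4]
scene lid [632.7 126. ]
scene stand [458.4  13.3]
scene lug1 [493.9 -39.4]
scene lug2 [428.8  54.1]
scene or1 [672.3 198.6]
scene or2 [557.9 142.2]
scene or3 [627.4   5.5]
scene timer [724.2  34.7]
scene salt [ 581.3 -314.6]
scene mug [637.2 344.2]
scene mughandle [622.2 293.9]
scene boxcorner [761.   59.3]
scene boxtop [722.8 101.7]
side wide [ 611.2 -125.4]
side mid [469.2 243.1]
side nar [ 447.8 -213.3]
side lid [633.1 122.5]
side stand [457.1   7. ]
```

```bash
python3 -m pendant '{"dp":[[-0.03,-0.02,0],[-0.076,-0.048,0],[-0.127,-0.08,0],[-0.177,-0.112,0],[-0.228,-0.143,0],[-0.279,-0.175,0],[-0.329,-0.207,0],[-0.36,-0.226,0]],"rotation":[[0,0,-0.06],[0,0,-0.12],[0,0,-0.18],[0,0,-0.24],[0,0,-0.3],[0,0,-0.36],[0,0,-0.42],[0,0,-0.4268]]}'
```

```text
time: 1.35
tool_pos: [452.6, 120.8, 226.8]
tcp_rot: [-3.141, 0.001, 3.14]
contact_force: [0.3, 1.0, -1.0]
grip_width: 92.0
finger_force: 0.0
```

```bash
python3 -m pendant '{"dp":[[-0.02,-0.035,0],[-0.05,-0.085,0.01],[-0.08,-0.135,0.01],[-0.11,-0.185,0.02],[-0.135,-0.225,0.02],[-0.148,-0.243,0.027],[-0.148,-0.243,0.027],[-0.148,-0.243,0.027]],"rotation":[[0,0,0],[0,0,0],[0,0,0],[0,0,0],[0,0,0],[0,0,0],[0,0,0],[0,0,0]]}'
python3 - <<'E'
from h import *
c=cam("wrist");cv2.imwrite("pics/w1.png",c["pixels"][:,:,::-1])
for z in (0,46):print(proj(c,(612,-121,z)))
print(get_obs()["tool_pos"],get_obs()["tcp_rot"])
E
```

```text
time: 2.35
tool_pos: [599.0, -119.0, 199.7]
tcp_rot: [3.141, -0.001, -3.141]
contact_force: [0.1, 0.7, 1.3]
grip_width: 92.2
finger_force: 0.0
(np.float64(274.61799365844), np.float64(196.6863937941769))
(np.float64(274.34600565021776), np.float64(207.36838973976006))
[ 599.07471902 -118.74067166  200.05659881] [ 3.14123453e+00 -9.94291064e-06 -3.14062458e+00]
```

View pics/w1.png

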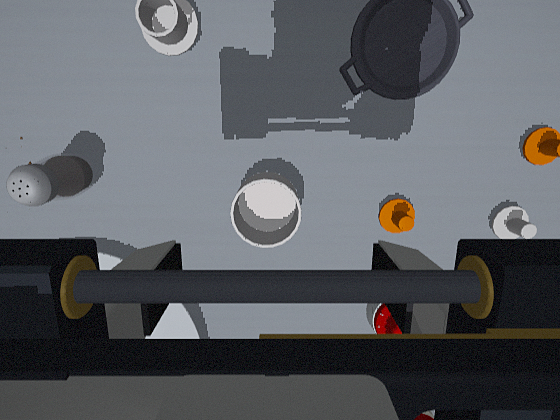

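The wrist view shows the wide pot's rim centred at about (266,212), the stand plate at about (405,44), the narrow pot at (157,18) and the white lid at (515,222).

Run:
```python
from h import *
c=cam("wrist")
for n,u,v,z in [("wide",266,212,46),("stand",405,44,14),("nar",157,17,46),("lidknob",527,230,38),("liddisc",511,221,11)]:print(n,np.round(ray(c,u,v,z)[:2],1))
g=cv2.cvtColor(c["pixels"],cv2.COLOR_RGB2GRAY)
# stand dark blob ; wide rim bright blob
m=(g<75).astype(np.uint8);m[110:]=0;m[:,:335]=0
k=max(cv2.findContours(m,0,1)[0],key=cv2.contourArea);print("stand",cv2.boundingRect(k),cv2.minEnclosingCircle(k))
m=(g>190).astype(np.uint8);m[:150]=0;m[270:]=0;m[:,:210]=0;m[:,320:]=0
k=max(cv2.findContours(m,0,1)[0],key=cv2.contourArea);e=cv2.fitEllipse(cv2.convexHull(k));print(e,ray(c,*e[0],46))
```

```text
wide [ 616.7 -128.5]
stand [467.3  -2.5]
nar [ 453.6 -215.7]
lidknob [636.2 121.8]
liddisc [635.1 123.7]
stand (339, 0, 134, 100) ((408.7799072265625, 46.733089447021484), 73.87919616699219)
((265.2207946777344, 212.82594299316406), (67.43633270263672, 70.02377319335938), 93.62238311767578) [ 617.46450729 -129.20558207   46.        ]
```

The wrist and fixed cameras disagree by several mm. I'll grip the wide pot so it centres itself, release it, and re-view it from hover to find the wrist camera bias.

```bash
python3 -m pendant '{"dp":[[-0.016,-0.007,0.02],[-0.016,-0.007,0.07],[-0.016,-0.007,0.12],[-0.016,-0.007,0.155],[-0.016,-0.007,0.175],[-0.016,-0.007,0.182],[-0.016,-0.007,0.182]],"rotation":[[0,0,0],[0,0,0],[0,0,0],[0,0,0],[0,0,0],[0,0,0],[0,0,0]]}'
python3 -m pendant '{"dp":[[0,0,0],[0,0,0],[0,0,0],[0,0,0],[0,0,0],[0,0,0]],"rotation":[[0,0,0],[0,0,0],[0,0,0],[0,0,0],[0,0,0],[0,0,0]]}' 0.055
python3 -m pendant '{"dp":[[0,0,0],[0,0,0],[0,0,0]],"rotation":[[0,0,0],[0,0,0],[0,0,0]]}' 0.0918
python3 -m pendant '{"dp":[[0,0,-0.02],[0,0,-0.07],[0,0,-0.12],[0,0,-0.16],[0,0,-0.182],[0,0,-0.182]],"rotation":[[0,0,0],[0,0,0],[0,0,0],[0,0,0],[0,0,0],[0,0,0]]}'
python3 - <<'E'
from h import *
c=cam("wrist");cv2.imwrite("pics/w2.png",c["pixels"][:,:,::-1])
g=cv2.cvtColor(c["pixels"],cv2.COLOR_RGB2GRAY)
m=(g>190).astype(np.uint8);m[:150]=0;m[270:]=0;m[:,:210]=0;m[:,335:]=0
k=max(cv2.findContours(m,0,1)[0],key=cv2.contourArea);e=cv2.fitEllipse(cv2.convexHull(k));print(e,ray(c,*e[0],46))
print(get_obs()["tool_pos"])
E
```

```text
time: 3.32
tool_pos: [615.7, -126.4, 18.3]
tcp_rot: [-3.141, 0.001, -3.141]
contact_force: [-0.2, -0.6, 0.1]
grip_width: 91.4
finger_force: 0.0
time: 4.08
tool_pos: [615.9, -127.2, 18.5]
tcp_rot: [-3.141, 0.001, 3.142]
contact_force: [-1.2, -0.6, 5.8]
grip_width: 66.2
finger_force: 30.0
time: 4.45
tool_pos: [615.2, -126.6, 17.3]
tcp_rot: [3.141, -0.001, -3.142]
contact_force: [-0.2, -0.3, 0.5]
grip_width: 90.1
finger_force: 0.0
time: 5.2
tool_pos: [616.3, -127.0, 201.4]
tcp_rot: [-3.141, 0.004, -3.141]
contact_force: [-1.1, -0.6, -0.6]
grip_width: 91.8
finger_force: 0.0
((276.289306640625, 193.58724975585938), (69.01542663574219, 70.70254516601562), 85.56692504882812) [ 617.30124092 -127.45809844   46.        ]
[ 615.47049675 -126.72341399  199.55675631]
```

View pics/w2.png

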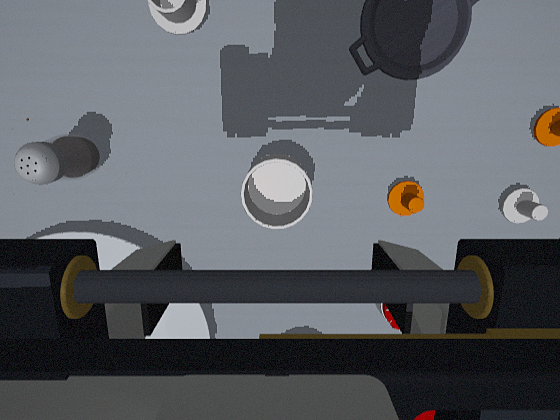

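The pot is centred at (276,194), which casts to (617.3,-127.5), so the wrist camera's y bias is under 1 mm and I'll trust it. Next I'll view the stand from close above.

```bash
python3 -m pendant '{"dp":[[0.02,0.017,0],[0.06,0.05,0],[0.1,0.083,0],[0.135,0.112,0],[0.15,0.125,0],[0.15,0.125,0]],"rotation":[[0,0,0],[0,0,0],[0,0,0],[0,0,0],[0,0,0],[0,0,0]]}'
python3 - <<'E'
from h import *
c=cam("wrist");cv2.imwrite("pics/w3.png",c["pixels"][:,:,::-1])
g=cv2.cvtColor(c["pixels"],cv2.COLOR_RGB2GRAY)
print(proj(c,(467,-2,14)),get_obs()["tool_pos"])
E
```

```text
time: 6.0
tool_pos: [464.1, -1.0, 198.6]
tcp_rot: [3.141, -0.002, -3.14]
contact_force: [0.6, 0.6, -0.2]
grip_width: 92.0
finger_force: 0.0
(np.float64(275.5209339217508), np.float64(190.3824137145802)) [465.20942044  -1.71386374 198.84439538]
```

View pics/w3.png

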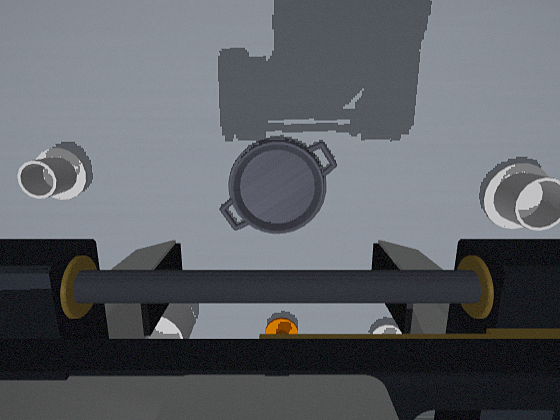

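The stand is centred at about (277.5,185). The narrow pot's rim is at (38,179), and the middle pot's rim is at (540,204), partly cut off. I'll fit the stand's outline.

Run:
```python
from h import *
c=cam("wrist")
g=cv2.cvtColor(c["pixels"],cv2.COLOR_RGB2GRAY)
m=(g<115).astype(np.uint8);m[:141]=0;m[238:]=0;m[:,:215]=0;m[:,340:]=0
m=cv2.morphologyEx(m,cv2.MORPH_CLOSE,np.ones((5,5)))
m=cv2.morphologyEx(m,cv2.MORPH_OPEN,cv2.getStructuringElement(2,(41,41)))
k=max(cv2.findContours(m,0,1)[0],key=cv2.contourArea)
p=k[k[:,0,1]>143];e=cv2.fitEllipse(p);print(e,cv2.boundingRect(k))
for z in(6,14):print(ray(c,*e[0],z),ray(c,277.5,185,z),ray(c,278.5,184,z))
print("nar",ray(c,38,179,46))
```

```text
((276.9214782714844, 184.5391845703125), (93.42887878417969, 102.07755279541016), 62.27272033691406) (228, 141, 99, 91)
[463.90396633  -1.40779342   6.        ] [464.37897204  -0.81768391   6.        ] [4.63344962e+02 1.97963872e-01 6.00000000e+00]
[462.44786766  -1.41396924  14.        ] [462.91210117  -0.83724225  14.        ] [4.61901540e+02 1.55372627e-01 1.40000000e+01]
nar [ 451.90885082 -216.40075982   46.        ]
```

```bash
python3 -m pendant '{"dp":[[-0.02,-0.017,0],[-0.06,-0.05,0],[-0.1,-0.083,0],[-0.135,-0.112,0.01],[-0.152,-0.125,0.03],[-0.152,-0.125,0.08],[-0.152,-0.125,0.13],[-0.152,-0.125,0.165]],"rotation":[[0,0,0],[0,0,0],[0,0,0],[0,0,0],[0,0,0],[0,0,0],[0,0,0],[0,0,0]]}'
python3 -m pendant '{"dp":[[0,0,0.012],[0,0,0.017],[0,0,0.017]],"rotation":[[0,0,0],[0,0,0],[0,0,0]]}'
python3 -m pendant '{"dp":[[0,0,0],[0,0,0],[0,0,0],[0,0,0],[0,0,0]],"rotation":[[0,0,0],[0,0,0],[0,0,0],[0,0,0],[0,0,0]]}' 0.055
python3 -m pendant '{"dp":[[0,0,-0.01],[0,0,-0.03],[0,0,-0.055],[0,0,-0.075],[0,0,-0.08]],"rotation":[[0,0,0],[0,0,0],[0,0,0],[0,0,0],[0,0,0]]}'
python3 -m pendant '{"dp":[[0.01,0.008,0],[0.035,0.029,0],[0.065,0.054,0],[0.095,0.078,0],[0.125,0.103,0],[0.145,0.12,0],[0.153,0.1262,0],[0.153,0.1262,0]],"rotation":[[0,0,0],[0,0,0],[0,0,0],[0,0,0],[0,0,0],[0,0,0],[0,0,0],[0,0,0]]}'
```

```text
time: 7.1
tool_pos: [616.7, -127.7, 30.9]
tcp_rot: [3.141, -0.003, 3.14]
contact_force: [0.1, -0.6, -0.1]
grip_width: 92.2
finger_force: 0.0
time: 7.48
tool_pos: [618.3, -127.3, 18.7]
tcp_rot: [-3.141, 0.002, 3.141]
contact_force: [0.1, 1.3, 0.2]
grip_width: 91.4
finger_force: 0.0
time: 8.1
tool_pos: [617.8, -126.9, 18.4]
tcp_rot: [-3.141, 0.001, -3.142]
contact_force: [-1.4, 0.3, 4.9]
grip_width: 66.4
finger_force: 30.0
time: 8.72
tool_pos: [618.0, -127.0, 99.0]
tcp_rot: [-3.141, 0.002, -3.142]
contact_force: [1.0, -0.2, -2.5]
grip_width: 65.9
finger_force: 30.0
time: 9.72
tool_pos: [464.1, -0.4, 97.5]
tcp_rot: [3.142, -0.0, -3.141]
contact_force: [0.6, 0.6, -2.3]
grip_width: 66.3
finger_force: 30.0
```

```bash
python3 -m pendant '{"dp":[[0,0,0.02],[0,0,0.045],[0,0,0.06],[0,0,0.067],[0,0,0.07],[0,0,0.072],[0,0,0.073],[0,0,0.073]],"rotation":[[0,0,0],[0,0,0],[0,0,0],[0,0,0],[0,0,0],[0,0,0],[0,0,0],[0,0,0]]}'
python3 -m pendant '{"dp":[[0,0,0.0005],[0,0,0.001],[0,0,0.001]],"rotation":[[0,0,0],[0,0,0],[0,0,0]]}'
```

```text
time: 10.72
tool_pos: [464.7, -0.6, 25.0]
tcp_rot: [-3.142, 0.001, -3.142]
contact_force: [0.3, 0.4, -2.7]
grip_width: 66.1
finger_force: 30.0
time: 11.1
tool_pos: [464.7, -0.6, 24.3]
tcp_rot: [-3.142, 0.001, -3.141]
contact_force: [-2.5, 0.5, 5.1]
grip_width: 66.5
finger_force: 30.0
```

```bash
python3 -m pendant '{"dp":[[0,0,0],[0,0,0],[0,0,0]],"rotation":[[0,0,0],[0,0,0],[0,0,0]]}' 0.0918
python3 -m pendant '{"dp":[[0,0,-0.02],[0,0,-0.07],[0,0,-0.12],[0,0,-0.16],[0,0,-0.176],[0,0,-0.176]],"rotation":[[0,0,0],[0,0,0],[0,0,0],[0,0,0],[0,0,0],[0,0,0]]}'
python3 - <<'E'
from h import *
c=cam("wrist");cv2.imwrite("pics/w4.png",c["pixels"][:,:,::-1][100:340])
g=cv2.cvtColor(c["pixels"],cv2.COLOR_RGB2GRAY)
m=(g>185).astype(np.uint8);m[:110]=0;m[240:]=0;m[:,:215]=0;m[:,340:]=0
k=max(cv2.findContours(m,0,1)[0],key=cv2.contourArea);e=cv2.fitEllipse(cv2.convexHull(k));print(e,ray(c,*e[0],52))
print(get_obs()["tool_pos"])
E
```

```text
time: 11.48
tool_pos: [464.5, -0.6, 23.6]
tcp_rot: [3.142, 0.0, -3.142]
contact_force: [0.3, -0.1, -0.0]
grip_width: 89.9
finger_force: 0.0
time: 12.22
tool_pos: [465.1, -0.7, 200.7]
tcp_rot: [-3.141, 0.003, -3.142]
contact_force: [-0.2, 0.5, -0.0]
grip_width: 91.8
finger_force: 0.0
((276.73297119140625, 193.27786254882812), (70.73370361328125, 72.51052856445312), 89.74327087402344) [464.28327788  -0.6676605   52.        ]
[464.40481977  -0.59603582 199.53597895]
```

View pics/w4.png

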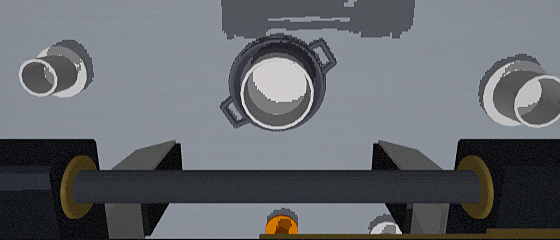

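The wide pot sits inside the ring, fitted at (464.3,-0.7). Now the middle pot.

```bash
python3 -m pendant '{"dp":[[0,0.03,0],[-0.002,0.08,0],[-0.005,0.13,0],[-0.007,0.18,0],[-0.009,0.22,0],[-0.01,0.237,0],[-0.01,0.238,0],[-0.01,0.238,0]],"rotation":[[0,0,0],[0,0,0],[0,0,0],[0,0,0],[0,0,0],[0,0,0],[0,0,0],[0,0,0]]}'
python3 - <<'E'
from h import *
c=cam("wrist");im=c["pixels"]
print(get_obs()["tool_pos"],proj(c,(474,237,46)),proj(c,(474,237,12)))
t=cv2.resize(im[130:260,200:360,::-1],None,fx=4,fy=4,interpolation=cv2.INTER_CUBIC)
for i in range(0,160,20):cv2.putText(t,str(200+i),(i*4,515),0,.4,(0,0,255))
for i in range(0,130,10):cv2.putText(t,str(130+i),(0,i*4+4),0,.4,(0,0,255))
cv2.imwrite("pics/w5.png",t)
E
```

```text
time: 13.28
tool_pos: [474.4, 236.2, 199.2]
tcp_rot: [-3.141, -0.001, 3.141]
contact_force: [-0.1, -0.9, 0.2]
grip_width: 91.8
finger_force: 0.0
[474.48932995 236.10333885 199.46751634] (np.float64(277.6010587867105), np.float64(193.2825195674495)) (np.float64(277.55213842269603), np.float64(186.36947269662787))
```

View pics/w5.png

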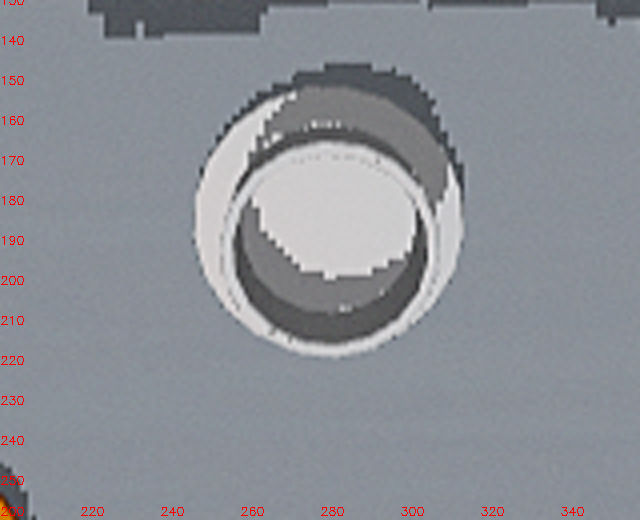

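The crop shows the middle pot's rim centred at (283.2,191.7) and its collar at (282.3,185.2). That puts the pot at about (472.6,241.9).

```bash
python3 -m pendant '{"dp":[[0.0018,0.0055,0.01],[0.0018,0.0055,0.05],[0.0018,0.0055,0.1],[0.0018,0.0055,0.145],[0.0018,0.0055,0.17],[0.0018,0.0055,0.181],[0.0018,0.0055,0.183],[0.0018,0.0055,0.183]],"rotation":[[0,0,0],[0,0,0],[0,0,0],[0,0,0],[0,0,0],[0,0,0],[0,0,0],[0,0,0]]}'
python3 -m pendant '{"dp":[[0,0,0],[0,0,0],[0,0,0],[0,0,0],[0,0,0],[0,0,0],[0,0,0]],"rotation":[[0,0,0],[0,0,0],[0,0,0],[0,0,0],[0,0,0],[0,0,0],[0,0,0]]}' 0.04
python3 -m pendant '{"dp":[[0,0,-0.01],[0,0,-0.03],[0,0,-0.06],[0,0,-0.09],[0,0,-0.11],[0,0,-0.12]],"rotation":[[0,0,0],[0,0,0],[0,0,0],[0,0,0],[0,0,0],[0,0,0]]}'
python3 -m pendant '{"dp":[[0,-0.01,0],[0.002,-0.035,0],[0.003,-0.07,0],[0.004,-0.11,0],[0.005,-0.15,0],[0.006,-0.19,0],[0.008,-0.225,0],[0.0083,-0.237,0]],"rotation":[[0,0,0],[0,0,0],[0,0,0],[0,0,0],[0,0,0],[0,0,0],[0,0,0],[0,0,0]]}'
python3 -m pendant '{"dp":[[0,-0.0045,0.01],[0,-0.0055,0.03],[0,-0.0055,0.05],[0,-0.0055,0.06],[0,-0.0055,0.06]],"rotation":[[0,0,0],[0,0,0],[0,0,0],[0,0,0],[0,0,0]]}'
```

```text
time: 14.32
tool_pos: [473.3, 243.1, 17.6]
tcp_rot: [3.141, 0.002, 3.141]
contact_force: [1.9, 1.2, 0.8]
grip_width: 91.9
finger_force: 0.0
time: 15.2
tool_pos: [472.6, 242.8, 16.8]
tcp_rot: [-3.142, -0.0, -3.142]
contact_force: [0.8, -0.7, 1.7]
grip_width: 48.4
finger_force: 30.0
time: 15.95
tool_pos: [473.1, 243.1, 138.3]
tcp_rot: [3.141, 0.002, -3.142]
contact_force: [0.7, -0.7, -1.0]
grip_width: 48.7
finger_force: 30.0
time: 16.95
tool_pos: [463.5, 4.1, 135.8]
tcp_rot: [3.141, -0.002, 3.139]
contact_force: [-0.3, 0.2, -1.2]
grip_width: 48.5
finger_force: 30.0
time: 17.58
tool_pos: [463.8, 1.0, 75.9]
tcp_rot: [3.141, -0.002, -3.141]
contact_force: [-0.3, -0.5, -0.7]
grip_width: 48.6
finger_force: 30.0
```

Run:
```python
from h import *
c=cam("scene");print(proj(c,(458,8,52)))
a=cv2.resize(c["pixels"][170:270,270:385,::-1],None,fx=3.4,fy=4)
w=cam("wrist");b=cv2.resize(w["pixels"][120:345,180:380,::-1],(400,400))
cv2.imwrite("pics/w6.png",np.hstack([a[:400],b]))
print(get_obs()["tool_pos"],proj(w,(464.3,-.7,52)))
```

```text
(np.float64(328.5412140127165), np.float64(227.96189363216615))
[464.68447856   0.68297553  76.97220447] (np.float64(273.75106068254354), np.float64(241.13514637807475))
```

View pics/w6.png

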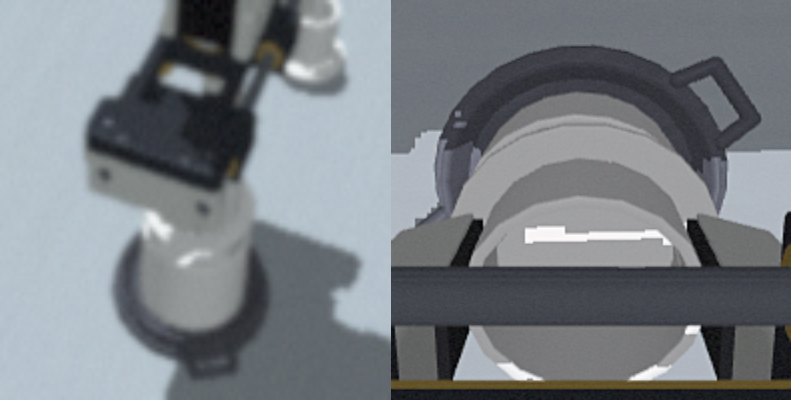

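The held middle pot is upright and lined up over the wide pot, both centred at about column 277. I'll lower it.

```bash
python3 -m pendant '{"dp":[[0,-0.0012,0.004],[0,-0.0012,0.009],[0,-0.0012,0.013],[0,-0.0012,0.0145],[0,-0.0012,0.0145]],"rotation":[[0,0,0],[0,0,0],[0,0,0],[0,0,0],[0,0,0]]}'
python3 -m pendant '{"dp":[[0,0,0.0008],[0,0,0.0013],[0,0,0.0013]],"rotation":[[0,0,0],[0,0,0],[0,0,0]]}'
```

```text
time: 18.3
tool_pos: [464.3, -0.8, 62.1]
tcp_rot: [3.141, -0.0, 3.142]
contact_force: [0.3, -0.3, -0.1]
grip_width: 48.7
finger_force: 30.0
time: 18.68
tool_pos: [464.4, -0.8, 60.9]
tcp_rot: [3.142, 0.0, -3.142]
contact_force: [0.5, -0.2, -2.5]
grip_width: 48.4
finger_force: 30.0
```

```bash
python3 -m pendant '{"dp":[[0,0,0.0005],[0,0,0.0007],[0,0,0.0007]],"rotation":[[0,0,0],[0,0,0],[0,0,0]]}'; python3 -m pendant '{"dp":[[0,0,0.0004],[0,0,0.0006],[0,0,0.0006]],"rotation":[[0,0,0],[0,0,0],[0,0,0]]}'
```

```text
time: 19.05
tool_pos: [464.5, -0.8, 60.8]
tcp_rot: [-3.142, 0.001, -3.141]
contact_force: [-2.6, 0.2, 4.6]
grip_width: 48.7
finger_force: 30.0
time: 19.42
tool_pos: [464.5, -0.8, 60.7]
tcp_rot: [-3.141, 0.001, -3.141]
contact_force: [-4.3, 0.7, 11.4]
grip_width: 48.7
finger_force: 30.0
```

```bash
python3 -m pendant '{"dp":[[0,0,-0.0008],[0,0,-0.0008],[0,0,-0.0008],[0,0,-0.0008]],"rotation":[[0,0,0],[0,0,0],[0,0,0],[0,0,0]]}' 0.0918
python3 -m pendant '{"dp":[[0,0,-0.02],[0,0,-0.07],[0,0,-0.11],[0,0,-0.14],[0,0,-0.14]],"rotation":[[0,0,0],[0,0,0],[0,0,0],[0,0,0],[0,0,0]]}'
python3 - <<'E'
from h import *
c=cam("wrist");o=get_obs()["tool_pos"];im=c["pixels"][:,:,::-1]
print(o,"expect rim",proj(c,(464.3,-.7,90)),"collar",proj(c,(464.3,-.7,56)),"nar",proj(c,(452,-216.4,46)))
np.save("c.npy",np.asarray(c["pose"]))
t=cv2.resize(im[130:270,180:380],None,fx=4,fy=4,interpolation=cv2.INTER_CUBIC)
for i in range(0,200,20):cv2.putText(t,str(180+i),(i*4,555),0,.4,(0,0,255))
for i in range(0,140,10):cv2.putText(t,str(130+i),(0,i*4+4),0,.4,(0,0,255))
cv2.imwrite("pics/w7.png",t)
E
```

```text
time: 19.92
tool_pos: [464.3, -0.8, 60.3]
tcp_rot: [3.141, -0.0, 3.142]
contact_force: [-0.3, -0.9, -0.2]
grip_width: 84.0
finger_force: 0.0
time: 20.55
tool_pos: [465.6, -1.0, 202.4]
tcp_rot: [-3.141, 0.005, -3.142]
contact_force: [0.1, 0.5, -0.3]
grip_width: 92.1
finger_force: 0.0
[464.63338489  -0.8771972  200.83054584] expect rim (np.float64(277.08345093229684), np.float64(201.82005276213746)) collar (np.float64(277.0836884828704), np.float64(192.90693575220538)) nar (np.float64(39.81300704968416), np.float64(177.10650352250693))
```

View pics/w7.png

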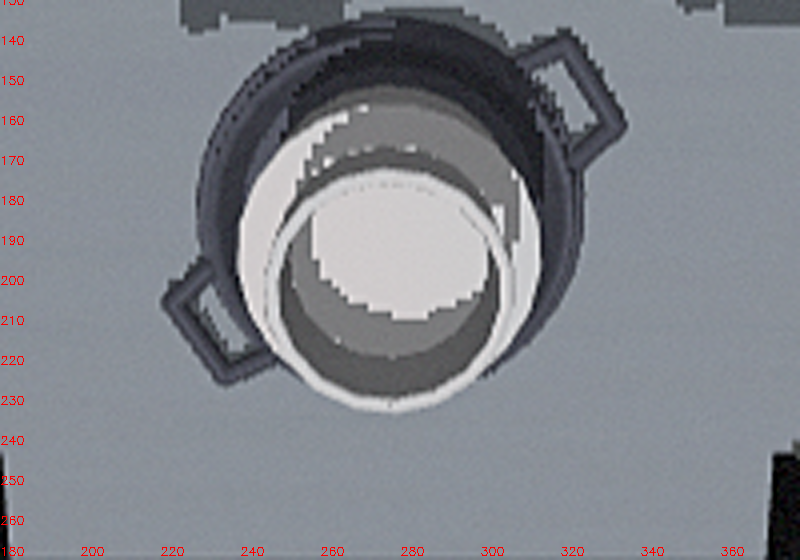

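The middle pot's rim is at (277.5,202.4) against an expected (277.1,201.8), so it is seated and centred. Now the narrow pot.

```bash
python3 -m pendant '{"dp":[[0.001,-0.03,0],[0.004,-0.08,0],[0.007,-0.13,0],[0.01,-0.18,0],[0.012,-0.207,0],[0.012,-0.2156,0],[0.012,-0.2156,0],[0.012,-0.2156,0]],"rotation":[[0,0,0],[0,0,0],[0,0,0],[0,0,0],[0,0,0],[0,0,0],[0,0,0],[0,0,0]]}'
cat > blob.py <<'E'
from h import *
c=cam("wrist");im=c["pixels"].astype(int)
print(get_obs()["tool_pos"],"table",im[235,230])
m=((im[:,:,2]-im[:,:,0])<8).astype(np.uint8);m[:130]=0;m[236:]=0;m[:,:200]=0;m[:,360:]=0
m=cv2.morphologyEx(m,cv2.MORPH_OPEN,np.ones((3,3)))
k=max(cv2.findContours(m,0,1)[0],key=cv2.contourArea);k=cv2.convexHull(k)
x,y,w,h=cv2.boundingRect(k);print("box",x,y,w,h,cv2.contourArea(k))
print("top z12",ray(c,x+w/2,y,12)[:2],"bot z46",ray(c,x+w/2,y+h,46)[:2],"bot z12",ray(c,x+w/2,y+h,12)[:2],"L,R z12",ray(c,x,y+w/2,12)[1],ray(c,x+w,y+w/2,12)[1])
cv2.imwrite("pics/b.png",np.hstack([im[120:260,200:360,::-1],cv2.merge([m*255]*3)[120:260,200:360]]).astype(np.uint8).repeat(2,0).repeat(2,1))
E
python3 blob.py
```

```text
time: 21.6
tool_pos: [452.3, -215.1, 200.0]
tcp_rot: [3.141, -0.001, -3.14]
contact_force: [0.5, 1.1, 0.2]
grip_width: 91.7
finger_force: 0.0
[ 452.43535311 -215.19338445  200.23004803] table [138 143 153]
box 251 159 51 52 2042.0
top z12 [ 424.75001626 -215.17053119] bot z46 [ 468.87063168 -215.09023731] bot z12 [ 477.76693566 -215.0717924 ] L,R z12 -240.73429921976833 -189.51154082582423
```

```bash
python3 -m pendant '{"dp":[[0.0012,0,0.01],[0.0012,0,0.05],[0.0012,0,0.1],[0.0012,0,0.145],[0.0012,0,0.17],[0.0012,0,0.181],[0.0012,0,0.1837],[0.0012,0,0.1837]],"rotation":[[0,0,0],[0,0,0],[0,0,0],[0,0,0],[0,0,0],[0,0,0],[0,0,0],[0,0,0]]}'
python3 -m pendant '{"dp":[[0,0,0],[0,0,0],[0,0,0],[0,0,0],[0,0,0],[0,0,0],[0,0,0],[0,0,0]],"rotation":[[0,0,0],[0,0,0],[0,0,0],[0,0,0],[0,0,0],[0,0,0],[0,0,0],[0,0,0]]}' 0.025
python3 -m pendant '{"dp":[[0,0,-0.01],[0,0,-0.03],[0,0,-0.06],[0,0,-0.1],[0,0,-0.14],[0,0,-0.16],[0,0,-0.16]],"rotation":[[0,0,0],[0,0,0],[0,0,0],[0,0,0],[0,0,0],[0,0,0],[0,0,0]]}'
python3 -m pendant '{"dp":[[0,0.01,0],[-0.002,0.035,0],[-0.004,0.07,0],[-0.006,0.11,0],[-0.009,0.15,0],[-0.011,0.185,0],[-0.0131,0.207,0],[-0.0131,0.2145,0]],"rotation":[[0,0,0],[0,0,0],[0,0,0],[0,0,0],[0,0,0],[0,0,0],[0,0,0],[0,0,0]]}'
python3 -m pendant '{"dp":[[0,0,0.01],[0,0,0.03],[0,0,0.05],[0,0,0.063],[0,0,0.065],[0,0,0.065],[0,0,0.065]],"rotation":[[0,0,0],[0,0,0],[0,0,0],[0,0,0],[0,0,0],[0,0,0],[0,0,0]]}'
```

```text
time: 22.65
tool_pos: [451.7, -216.6, 17.4]
tcp_rot: [-3.141, 0.001, -3.141]
contact_force: [0.2, -0.5, -0.1]
grip_width: 91.6
finger_force: 0.0
time: 23.65
tool_pos: [451.2, -216.4, 16.7]
tcp_rot: [3.141, -0.0, 3.142]
contact_force: [-0.9, 0.8, 0.7]
grip_width: 33.9
finger_force: 30.0
time: 24.52
tool_pos: [451.9, -216.9, 178.6]
tcp_rot: [-3.139, 0.003, -3.142]
contact_force: [-0.2, -0.4, -1.1]
grip_width: 33.8
finger_force: 30.0
time: 25.52
tool_pos: [463.4, -0.4, 175.6]
tcp_rot: [3.141, -0.002, -3.14]
contact_force: [-0.9, -0.3, -0.8]
grip_width: 34.5
finger_force: 30.0
time: 26.4
tool_pos: [464.7, -2.1, 112.3]
tcp_rot: [-3.141, 0.001, 3.142]
contact_force: [1.4, 0.6, -0.2]
grip_width: 34.0
finger_force: 30.0
```

```bash
python3 -m pendant '{"dp":[[0,0.0013,0],[0,0.0013,0.004],[0,0.0013,0.008],[0,0.0013,0.011],[0,0.0013,0.0115],[0,0.0013,0.0115]],"rotation":[[0,0,0],[0,0,0],[0,0,0],[0,0,0],[0,0,0],[0,0,0]]}'
python3 -m pendant '{"dp":[[0,0,0.0008],[0,0,0.0013],[0,0,0.0013]],"rotation":[[0,0,0],[0,0,0],[0,0,0]]}'
python3 -m pendant '{"dp":[[0,0,0.0004],[0,0,0.0006],[0,0,0.0006]],"rotation":[[0,0,0],[0,0,0],[0,0,0]]}'
```

```text
time: 27.15
tool_pos: [464.3, -0.6, 100.2]
tcp_rot: [3.142, -0.0, -3.142]
contact_force: [-0.4, -0.1, -1.1]
grip_width: 34.3
finger_force: 30.0
time: 27.52
tool_pos: [464.3, -0.6, 98.9]
tcp_rot: [3.142, 0.0, -3.142]
contact_force: [-0.3, 0.7, -0.8]
grip_width: 34.2
finger_force: 30.0
time: 27.9
tool_pos: [464.4, -0.6, 98.6]
tcp_rot: [-3.142, 0.0, -3.142]
contact_force: [-1.7, 0.7, 3.8]
grip_width: 34.1
finger_force: 30.0
```

```bash
python3 -m pendant '{"dp":[[0,0,0.0004],[0,0,0.0005],[0,0,0.0005]],"rotation":[[0,0,0],[0,0,0],[0,0,0]]}'
python3 -m pendant '{"dp":[[0,0,-0.0005],[0,0,-0.0005],[0,0,-0.0005],[0,0,-0.0005],[0,0,-0.0005]],"rotation":[[0,0,0],[0,0,0],[0,0,0],[0,0,0],[0,0,0]]}' 0.0918
python3 -m pendant '{"dp":[[0,0,-0.02],[0,0,-0.06],[0,0,-0.1],[0,0,-0.13],[0,0,-0.13]],"rotation":[[0,0,0],[0,0,0],[0,0,0],[0,0,0],[0,0,0]]}'
python3 - <<'E'
from h import *
c=cam("wrist");im=c["pixels"][:,:,::-1];o=get_obs()["tool_pos"];print(o,"rim",proj(c,(464.3,-.7,128)),"collar",proj(c,(464.3,-.7,94)))
t=cv2.resize(im[130:270,180:380],None,fx=4,fy=4,interpolation=cv2.INTER_CUBIC)
for i in range(0,200,20):cv2.putText(t,str(180+i),(i*4,555),0,.4,(0,0,255))
for i in range(0,140,10):cv2.putText(t,str(130+i),(0,i*4+4),0,.4,(0,0,255))
cv2.imwrite("pics/w8.png",t)
E
```

```text
time: 28.28
tool_pos: [464.4, -0.6, 98.6]
tcp_rot: [-3.141, 0.001, -3.142]
contact_force: [-2.6, 0.2, 9.4]
grip_width: 34.4
finger_force: 30.0
time: 28.9
tool_pos: [464.3, -0.6, 98.2]
tcp_rot: [3.141, -0.0, 3.142]
contact_force: [0.8, 0.2, 0.0]
grip_width: 79.6
finger_force: 0.0
time: 29.52
tool_pos: [465.5, -0.8, 230.4]
tcp_rot: [-3.141, 0.005, -3.142]
contact_force: [-0.7, 0.6, 0.1]
grip_width: 91.6
finger_force: 0.0
[464.52010061  -0.65281649 228.77232135] rim (np.float64(276.80216988627643), np.float64(205.03051213081073)) collar (np.float64(276.83207071432366), np.float64(195.47966452453366))
```

View pics/w8.png

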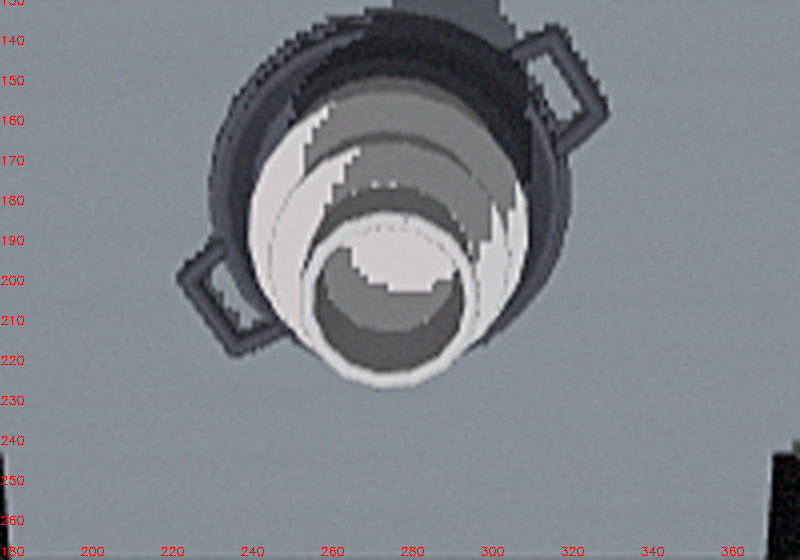

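The narrow pot's rim is at (277.5,204.8) against an expected (276.8,205.0), so it is seated. Now the lid.

```bash
python3 -m pendant '{"dp":[[-0.02,0.015,0],[-0.06,0.044,0],[-0.1,0.072,0],[-0.14,0.101,0.01],[-0.16,0.116,0.02],[-0.1695,0.1225,0.028],[-0.1695,0.1225,0.028],[-0.1695,0.1225,0.028]],"rotation":[[0,0,0],[0,0,0],[0,0,0],[0,0,0],[0,0,0],[0,0,0],[0,0,0],[0,0,0]]}'
python3 - <<'E'
from h import *
c=cam("wrist");im=c["pixels"].astype(int)
print(get_obs()["tool_pos"],proj(c,(635,122.7,11)),proj(c,(635,122.7,38)))
d=im[:,:,2]-im[:,:,0]
m=((d<8)&(d>-25)).astype(np.uint8);m[:140]=0;m[236:]=0;m[:,:215]=0;m[:,345:]=0
m=cv2.morphologyEx(m,cv2.MORPH_OPEN,np.ones((3,3)))
k=max(cv2.findContours(m,0,1)[0],key=cv2.contourArea)
x,y,w,h=cv2.boundingRect(k);print("box",x,y,w,h,cv2.contourArea(k))
print("disc centre x from top z11",ray(c,x+w/2,y,11)[:2],"bottom z11",ray(c,x+w/2,y+h,11)[:2],"bot z38",ray(c,x+w/2,y+h,38)[:2])
for r in range(y,y+h,2):
    q=np.where(m[r])[0];print(r,q.min(),q.max(),end="; ")
t=cv2.resize(c["pixels"][140:260,215:345,::-1],None,fx=4,fy=4,interpolation=cv2.INTER_CUBIC);cv2.imwrite("pics/w9.png",t)
E
```

```text
time: 30.58
tool_pos: [633.2, 121.2, 200.5]
tcp_rot: [-3.141, -0.0, 3.141]
contact_force: [-0.3, 0.3, -0.4]
grip_width: 91.7
finger_force: 0.0
[633.37145619 121.16100273 201.00127408] (np.float64(278.20043829459416), np.float64(187.95682799292788)) (np.float64(278.3056229930182), np.float64(193.43056788650293))
box 260 172 36 36 976.0
disc centre x from top z11 [618.78252418 122.47862389] bottom z11 [655.90530275 122.52142314] bot z38 [649.07721357 122.42994643]
172 274 281; 174 268 286; 176 266 290; 178 264 291; 180 263 293; 182 262 294; 184 261 294; 186 260 295; 188 260 295; 190 260 295; 192 260 295; 194 261 295; 196 262 294; 198 263 293; 200 263 292; 202 265 290; 204 268 288; 206 270 284;
```

```bash
python3 -m pendant '{"dp":[[-0.004,0.0013,0.01],[-0.004,0.0013,0.05],[-0.004,0.0013,0.1],[-0.004,0.0013,0.145],[-0.004,0.0013,0.17],[-0.004,0.0013,0.181],[-0.004,0.0013,0.1855],[-0.004,0.0013,0.1855]],"rotation":[[0,0,0],[0,0,0],[0,0,0],[0,0,0],[0,0,0],[0,0,0],[0,0,0],[0,0,0]]}'
python3 -m pendant '{"dp":[[0,0,0],[0,0,0],[0,0,0],[0,0,0],[0,0,0],[0,0,0],[0,0,0],[0,0,0]],"rotation":[[0,0,0],[0,0,0],[0,0,0],[0,0,0],[0,0,0],[0,0,0],[0,0,0],[0,0,0]]}' 0.006
python3 -m pendant '{"dp":[[0,0,0],[0,0,0]],"rotation":[[0,0,0],[0,0,0]]}'
```

```text
time: 31.62
tool_pos: [638.3, 123.2, 15.7]
tcp_rot: [3.141, 0.001, 3.141]
contact_force: [0.1, 0.1, 0.5]
grip_width: 91.6
finger_force: 0.0
time: 32.62
tool_pos: [637.8, 123.2, 14.8]
tcp_rot: [3.142, 0.0, 3.142]
contact_force: [-0.6, -0.0, 0.4]
grip_width: 16.6
finger_force: 0.4
time: 32.88
tool_pos: [637.8, 123.2, 14.8]
tcp_rot: [3.142, 0.0, -3.142]
contact_force: [-0.1, -0.9, 0.4]
grip_width: 15.2
finger_force: 30.0
```

```bash
python3 -m pendant '{"dp":[[0,0,-0.01],[0,0,-0.03],[0,0,-0.06],[0,0,-0.1],[0,0,-0.14],[0,0,-0.165],[0,0,-0.17],[0,0,-0.17]],"rotation":[[0,0,0],[0,0,0],[0,0,0],[0,0,0],[0,0,0],[0,0,0],[0,0,0],[0,0,0]]}'
python3 -m pendant '{"dp":[[0.01,-0.007,0],[0.035,-0.025,0],[0.07,-0.05,0],[0.105,-0.075,0],[0.14,-0.1,0],[0.163,-0.116,0],[0.1735,-0.1238,0],[0.1735,-0.1238,0]],"rotation":[[0,0,0],[0,0,0],[0,0,0],[0,0,0],[0,0,0],[0,0,0],[0,0,0],[0,0,0]]}'
python3 -m pendant '{"dp":[[0,0,0.01],[0,0,0.025],[0,0,0.033],[0,0,0.035],[0,0,0.035],[0,0,0.035]],"rotation":[[0,0,0],[0,0,0],[0,0,0],[0,0,0],[0,0,0],[0,0,0]]}'
```

```text
time: 33.88
tool_pos: [637.5, 123.2, 184.4]
tcp_rot: [3.142, -0.001, 3.142]
contact_force: [0.1, -0.3, -0.9]
grip_width: 14.7
finger_force: 30.0
time: 34.88
tool_pos: [464.1, -0.8, 184.4]
tcp_rot: [3.141, -0.001, 3.141]
contact_force: [-0.0, -0.0, -1.5]
grip_width: 15.1
finger_force: 30.0
time: 35.62
tool_pos: [464.6, -0.6, 150.2]
tcp_rot: [-3.142, 0.001, -3.141]
contact_force: [1.8, 0.3, -0.8]
grip_width: 15.3
finger_force: 30.0
```

```bash
python3 -m pendant '{"dp":[[0,0,0.003],[0,0,0.007],[0,0,0.011],[0,0,0.0125],[0,0,0.0125]],"rotation":[[0,0,0],[0,0,0],[0,0,0],[0,0,0],[0,0,0]]}'
python3 -m pendant '{"dp":[[0,0,0.0008],[0,0,0.0013],[0,0,0.0013]],"rotation":[[0,0,0],[0,0,0],[0,0,0]]}'
python3 -m pendant '{"dp":[[0,0,0.0004],[0,0,0.0006],[0,0,0.0006]],"rotation":[[0,0,0],[0,0,0],[0,0,0]]}'
```

```text
time: 36.25
tool_pos: [464.2, -0.6, 137.2]
tcp_rot: [3.141, -0.0, 3.142]
contact_force: [-0.1, -0.4, 0.3]
grip_width: 15.1
finger_force: 30.0
time: 36.62
tool_pos: [464.3, -0.6, 136.0]
tcp_rot: [3.142, 0.0, -3.142]
contact_force: [-0.3, -0.4, -0.0]
grip_width: 15.2
finger_force: 30.0
time: 37.0
tool_pos: [464.4, -0.6, 135.7]
tcp_rot: [3.142, 0.001, -3.142]
contact_force: [-1.8, 0.2, 4.0]
grip_width: 15.3
finger_force: 30.0
```

Contact came at the expected height. I'll press it home lightly, release, retract and check.

```bash
python3 -m pendant '{"dp":[[0,0,0.0003],[0,0,0.0004],[0,0,0.0004]],"rotation":[[0,0,0],[0,0,0],[0,0,0]]}'
python3 -m pendant '{"dp":[[0,0,-0.0005],[0,0,-0.0005],[0,0,-0.0005],[0,0,-0.0005],[0,0,-0.0005]],"rotation":[[0,0,0],[0,0,0],[0,0,0],[0,0,0],[0,0,0]]}' 0.0918
python3 -m pendant '{"dp":[[0,0,-0.01],[0,0,-0.04],[0,0,-0.08],[0,0,-0.12],[0.02,0,-0.14],[0.05,0.04,-0.14],[0.05,0.09,-0.14],[0.05,0.12,-0.14]],"rotation":[[0,0,0],[0,0,0],[0,0,0],[0,0,0],[0,0,0],[0,0,0],[0,0,0],[0,0,0]]}'
python3 -m pendant '{"dp":[[0,0.06,0],[0,0.12,0],[0,0.15,0],[0,0.15,0]],"rotation":[[0,0,0],[0,0,0],[0,0,0],[0,0,0]]}'
python3 - <<'E'
from h import *
a=cam("scene");b=cam("side")
A=cv2.resize(a["pixels"][150:290,260:390,::-1],(371,400),interpolation=2);B=cv2.resize(b["pixels"][150:270,250:370,::-1],(400,400),interpolation=2)
cv2.imwrite("pics/f.png",np.hstack([A,B]));cv2.imwrite("pics/f0.png",a["pixels"][:,:,::-1])
E
```

```text
time: 37.38
tool_pos: [464.5, -0.6, 135.7]
tcp_rot: [-3.142, 0.001, -3.142]
contact_force: [-2.2, 0.9, 7.2]
grip_width: 15.4
finger_force: 30.0
time: 38.0
tool_pos: [464.2, -0.6, 135.4]
tcp_rot: [3.142, -0.0, -3.142]
contact_force: [-0.4, -0.4, -0.5]
grip_width: 60.1
finger_force: 0.0
time: 39.0
tool_pos: [413.8, 121.0, 276.7]
tcp_rot: [3.141, 0.002, -3.141]
contact_force: [0.1, -1.0, -0.6]
grip_width: 91.7
finger_force: 0.0
time: 39.5
tool_pos: [413.8, 271.1, 275.8]
tcp_rot: [3.141, 0.0, -3.138]
contact_force: [0.3, -1.1, -0.2]
grip_width: 92.0
finger_force: 0.0
```

View pics/f.png

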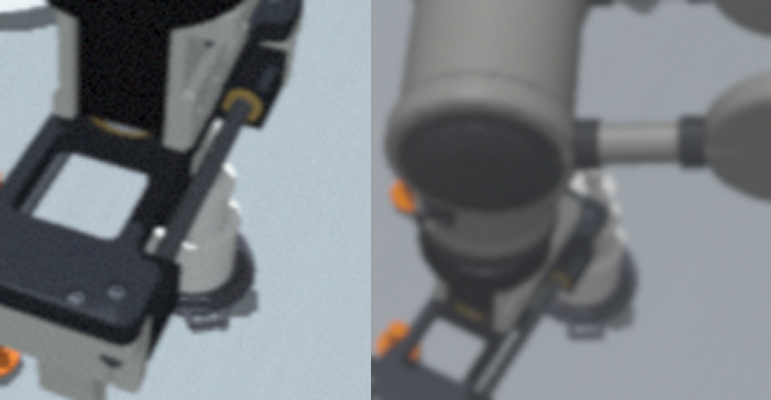

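The tower stands but the arm hides part of it. I'll move the arm clear and look once more.

```bash
python3 -m pendant '{"dp":[[0.04,0.04,0],[0.08,0.08,0],[0.12,0.12,0],[0.15,0.16,0],[0.17,0.19,0],[0.18,0.2,0],[0.18,0.2,0]],"rotation":[[0,0,0],[0,0,0],[0,0,0],[0,0,0],[0,0,0],[0,0,0],[0,0,0]]}'
python3 - <<'E'
from h import *
a=cam("scene");b=cam("side")
A=cv2.resize(a["pixels"][150:290,260:390,::-1],(371,400),interpolation=2);B=cv2.resize(a["pixels"][:,:,::-1],(420,315));B=cv2.copyMakeBorder(B,0,85,0,0,0)
cv2.imwrite("pics/g.png",np.hstack([A,B]))
for n,z in [("foot",6),("top",159)]:print(n,np.array(proj(a,(458,11,z))))
E
```

```text
time: 40.48
tool_pos: [234.6, 468.7, 275.6]
tcp_rot: [-3.141, 0.0, -3.142]
contact_force: [0.3, 0.3, 0.0]
grip_width: 91.5
finger_force: 0.0
foot [326.50143651 243.82870322]
top [332.18347221 189.27678781]
```

View pics/g.png

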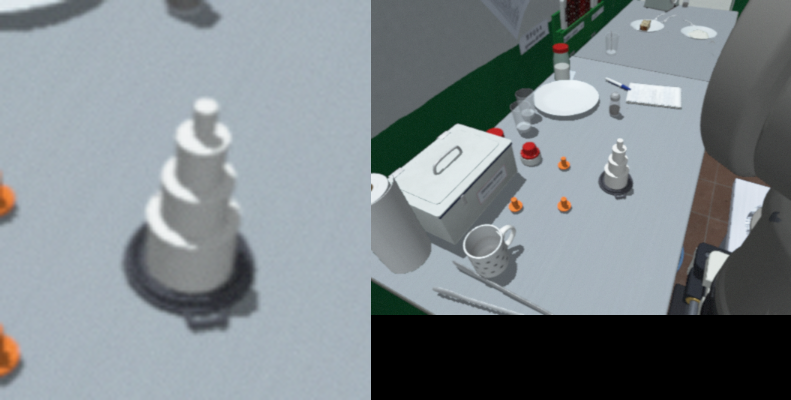

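The full tower stands straight on the stand with the lid on top at crop position (205,105). The timer, salt shaker and mug have not moved. I'll hand it in.

```bash
python3 -c "
from plant import workorder
print(workorder.close_job())"
```

```text
the job is handed in; nothing more can be done
None
```

The four-piece tower (wide, middle and narrow pots, then the lid) is seated upright on the stand and released, the timer, shaker and mug stand where they were, and the job was handed in at about 41 s.

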